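# Roll the archived bottle label up and stamp it released

### The job

The porcelain sample bottle lying on the green mat has been passed for release. Roll it over on the mat, flat by flat and without picking it up, until its red label is on top, then take the hand stamp, press it squarely and not hard on the cream field of that label, and stand the stamp upright back in its tray. Leave the bottle lying label up on the green mat, and do not disturb the bottles waiting on the grey mat or anything else on the table.

Things in the scene. Friction and masses are not known exactly. Their poses are not given: they have to be found in the camera images.
- bottle_a_center (a point): Lying pale hexagonal porcelain bottle (0.35 to 0.7 kg), centre of its six-sided part (120 mm long, 56 across flats, flats 32 wide, 65 across corners) on the long axis, 28 mm above the mat; shoulder, neck and blue cap (32 mm) follow, 176 in all. x: along the axis to the cap (roughly +x of the table). Balance point 6 mm capwards. Which bottle is on the green mat changes
- bottle_a_label (a point): Centre of bottle a's red label (one of the six flats), on its surface: a cream field 40 x 27 mm, long side along the bottle. z points straight out of the label, x along the bottle to the cap. A gold strip runs from the label over shoulder, neck and cap, so that its direction shows from the cap end. Label starts one or two flats from the top, on either side
- bottle_b_center (a point): Centre of a second bottle exactly like bottle a. How such a bottle rolls: a blunt push square to its axis on the slanting upper flat, about 41 mm above the mat, that follows it forward and up, round the far lower edge, tips it on to the next flat and 32 mm on; past 30 degrees it falls over by itself. A push only level, or at half height, may slide it. x: along its axis to the cap
- bottle_b_label (a point): Centre of bottle b's label, on its surface, same label and axes as bottle a's: z out of the label, x to the cap
- bottle_c_center (a point): Centre of a third bottle exactly like bottle a. x: along its axis to the cap. Two of the three bottles wait on the grey mat, one lies on the green mat; each is turned within 0.3 rad of the table's x
- bottle_c_label (a point): Centre of bottle c's label, on its surface, same label and axes as bottle a's: z out of the label, x to the cap
- mat: dark green rubber work mat, fixed, 280 mm (x) x 360 mm (y), 3 mm thick; origin at the centre of its underside, on the table top; bottles do not slide easily on it
- waitmat: grey mat, fixed, 270 mm (x) x 300 mm (y), 3 mm thick, with the two bottles that wait; origin at the centre of its underside
- tray: black shallow desk tray, fixed, 120 mm (x) x 160 mm (y), rim 12 mm high, walls 4 mm, floor 4 mm thick; origin at the centre of its underside. The stamp stands in it and a marker pen lies in it beside the stamp, 60 to 90 mm to its -y side
- stamp_die (a point): the middle of the stamping face (underside) of the hand stamp; z points up along the handle. Stamp 93 mm tall, 0.16 kg, pre-inked (no pad): round red die 28 mm across, 5 high; brass mount 32 across up to 21; dark wood handle with waist and a straight round knob 30 across from 59 to 85 mm up. A press of 5 N is plenty, 40 N too hard
- stamp_grip (a point): where to grip the stamp: on its axis, half-way up the straight part of the knob, 72 mm above the stamping face; z points up along the handle
- flask_a: clear glass bottle with blue cap, 72 mm across, 145 mm tall, standing beyond the green mat; bystander; origin at the centre of its underside
- flask_b: clear glass bottle with blue cap, 72 mm across, 145 mm tall, standing beyond the green mat; bystander; origin at the centre of its underside
- flask_c: clear glass bottle with red cap, 66 mm across, 130 mm tall, standing beyond the tray; bystander; origin at the centre of its underside
- jar: wide clear glass jar with glass stopper, 96 mm across, 150 mm tall, beyond the green mat; bystander; origin at the centre of its underside
- glass_a: tulip tasting glass, 58 mm across, 105 mm tall, beyond the tray, beside flask_c; bystander; origin at the centre of its underside
- glass_b: tulip tasting glass, 58 mm across, 105 mm tall, near the grey mat on the robot's side; bystander; origin at the centre of its underside
- marker: marker pen, 17 mm thick, 85 mm long, lying in the tray; bystander; origin at the pen's underside
There are look-alikes about, which are no part of the job. What is shaped like the part that bears bottle_c_center but black is not meant.

How it is judged:
By the outcome, as a careful person would: the job done as asked, in the order asked, and still so for the second after the job is handed in, with the robot touching nothing.
It also fails if it takes over 67 s, if anything falls off the work surface, if the arm or the gripper's body presses on something with over 40 N, if the wrist force passes 120 N, or if a joint passes its speed limit or range.

### The arm

A 7-joint arm with a two-finger parallel gripper is mounted at the origin on the work surface. World frame = base frame: x ahead of the robot, y to its left, z up, the work surface at z = 0. Lengths are in m, angles in degrees, forces in N, time in s.
With the tool pointing down it reaches from about 0.35 to 0.775 m from the base axis. Payload 3.1 kg.
Tool frame: the origin (TCP) lies at the very end of the fingers, on their centre line; the grasp point (between the pads) lies manip.grip_point_offset behind it (manip.grip_point_offset is the distance from the TCP to the grasp point, in m); z points along the fingers, y is the line along which they close (so a half turn about z gives the same grasp; the last joint's range is limited). The gripper opens to 85 mm and grips with 20 to 120 N. Pads are 22 mm wide; open, the fingers measure 114 mm over their backs; the gripper's body (76 mm by 85 mm) begins 54 mm behind the grasp point. The pads swing forward as they close: fully open they stand 13 mm farther back than shut.
Start: joints at [65.277, 17.813, 0.802, 86.603, -0.252, 75.585, -1.558], TCP at [0.209, -0.509, 0.206] pointing down, gripper open.
Joint ranges: [-154.91, 154.91], [-16.99, 109.72], [-72.82, 74.43], [7.12, 147.25], [-82.49, 262.49], [11.32, 116.49], [-174.64, 174.64]. Speed limits (degrees/s): [159.86, 159.86, 180, 180, 180, 180, 180].

### API

Orientations are given as [roll, pitch, yaw] about the fixed x, y, z axes, in that order (R = Rz(yaw) Ry(pitch) Rx(roll)).
In Python, from plant import manip gives the robot as it stands.
- The arm moves only by the shell command python3 -m handwheel 'ROWS' [FORCE]. ROWS is a JSON object of lists of equal length, an entry for each row: "delta_pos": the shift along the world's x, y, z in cm, a list of three; "angular": the turn, a rotation vector about the world's x, y, z in degrees, a list of three; "jaw": the finger opening in cm, from 0 to 8.54. A call has 1 to 12 rows; each row shifts and turns the commanded pose from where the row before left it; what a row does not reach is not made up. A row lasts 1/12 s, in which the tool goes at most 41.7 mm and 7.16 degrees, less where a joint would pass 70% of its speed; a pose out of reach is approached as far as the arm can. A call with a gripper value outside its range is refused whole. The fingers move at their own pace and stop on an object; FORCE is the grip in N (left out, the last holds). Time passes only in rows, so rows that do not move let the fingers close. It gives the time, the measured TCP pose, the force, the opening and the grip force at its end, in the units of the state.
- manip.observe(): the state, without advancing time (a new reading comes with each control period).
- manip.snapshot(name): name is "scene" or "side" or "wrist"; returns (picture, depth): 480x640x3 uint8, blue, green, red; 480x640 float32, m along the optical axis (not along the pixel's ray), 0 where there is no reading.
- manip.get_calibration(name): a dict with "fov_y" (degrees; the focal length in pixels is half the picture's height over the tangent of half this angle, whatever the lens; pixels are square), "cx", "cy" (the principal point, pixels), "camera_from_world" (4x4, takes a point from world to camera coordinates); the wrist camera has in their place "mount" (4x4, takes a point from camera to tool coordinates, whose origin is the TCP and whose axes are the flange's). Camera axes: x right, y up, looking along -z (the intrinsics and any distortion apply to the point x, -y, -z); pixel columns grow to the right and rows downward; lengths in m; the calibration is good to about 2 mm. A picture is of the moment at which its call begins: read the wrist's pose just before it. get_calibration takes no time and is no camera call.
- manip.sign_off(): hands the job in; it is judged then, once.
The state is a dict: "clock": time; "qpos": joint angles; "joint_vel": joint speeds; "joint_torque": joint torques, N m; "position": TCP position; "ee_rot": TCP orientation; "contact_force": force on the tool from outside, world axes, zero at the start; "wrist_torque": the same for the moment, N m; "gripper_width": finger opening in m; "gripper_force": force on a finger pad.
Only numpy, scipy, OpenCV 4.12 (cv2) and the standard library are available. Lean on these libraries where they do the work, as an engineer would, in place of code of your own. Each camera call takes 0.05 s, during which the arm holds its last target. There are 200 camera calls.

## Working session

There is one attempt and no reset: what is moved stays moved. The work goes in short steps, Python scripts to look and compute and a shell command to move; the robot and the scene stay as the last step left them, time stands still between calls to the robot, and variables do not carry over. Pictures are saved under pics/ and viewed, at most 10 in all, crops included, and the job is handed in when it is done.

```bash
mkdir -p pics; cat > h.py <<'E'
import numpy as np, cv2
from plant import manip
from scipy.spatial.transform import Rotation as R
def cal(n):
    c=manip.get_calibration(n); f=240/np.tan(np.radians(c["fov_y"])/2); return c,f
def world(n,uv,d,st=None):
    c,f=cal(n); uv=np.atleast_2d(uv).astype(float); d=np.atleast_1d(d)
    p=np.c_[(uv[:,0]-c["cx"])/f*d,-(uv[:,1]-c["cy"])/f*d,-d,np.ones(len(d))]
    if "mount" in c:
        T=np.eye(4); T[:3,:3]=R.from_euler("xyz",st["ee_rot"],degrees=True).as_matrix(); T[:3,3]=st["position"]
        M=T@np.array(c["mount"])
    else: M=np.linalg.inv(np.array(c["camera_from_world"]))
    return (p@M.T)[:,:3]
def cloud(n,D,st=None):
    v,u=np.nonzero(D>0); return np.c_[u,v],world(n,np.c_[u,v],D[v,u],st)
E
python3 - <<'E'
from h import *
s=manip.observe();print(s, manip.grip_point_offset)
for n in("scene","side","wrist"):
    im,d=manip.snapshot(n); cv2.imwrite(f"pics/{n}0.png",im); np.save(f"{n}0.npy",d); c=manip.get_calibration(n);print(n,{k:(np.round(v,3).tolist()) if not isinstance(v,str) else v for k,v in c.items()})
E
```

```text
{'clock': 0.0, 'qpos': array([65.27689756, 17.86229276,  0.80331867, 86.6919331 , -0.2530392 ,
       75.58423488, -1.55830158]), 'joint_vel': array([ 0.01977965, -0.04285125, -0.01772566, -0.00180396,  0.15158975,
       -0.00649412, -0.08034123]), 'joint_torque': array([ 3.73949661e-05, -3.79916775e+01,  1.45719345e-01, -2.30589974e+01,
        1.20897515e-02,  1.37126984e-02, -1.13138512e-05]), 'position': array([ 0.20870141, -0.50801072,  0.20460361]), 'ee_rot': array([-1.79863411e+02,  5.19002264e-03,  2.23366241e+01]), 'contact_force': array([0.97872506, 0.43230484, 0.30635374]), 'wrist_torque': array([0.02387694, 0.02199757, 0.04200384]), 'gripper_force': 0.0, 'gripper_width': 0.08521820424579568} 0.0187
scene {'fov_y': 50.097, 'cx': 319.477, 'cy': 239.774, 'camera_from_world': [[0.544, 0.839, -0.018, -0.296], [-0.609, 0.41, 0.678, 0.192], [0.577, -0.358, 0.734, -1.548], [0.0, 0.0, 0.0, 1.0]]}
side {'fov_y': 44.369, 'cx': 315.928, 'cy': 239.956, 'camera_from_world': [[0.91, -0.414, -0.014, -0.392], [0.315, 0.669, 0.673, -0.26], [-0.27, -0.617, 0.739, -1.508], [0.0, 0.0, 0.0, 1.0]]}
wrist {'fov_y': 63.48, 'cx': 320.801, 'cy': 241.049, 'mount': [[0.0, 0.949, 0.316, 0.081], [1.0, 0.0, -0.001, 0.001], [-0.001, 0.316, -0.949, -0.169], [0.0, 0.0, 0.0, 1.0]]}
```

View pics/scene0.png

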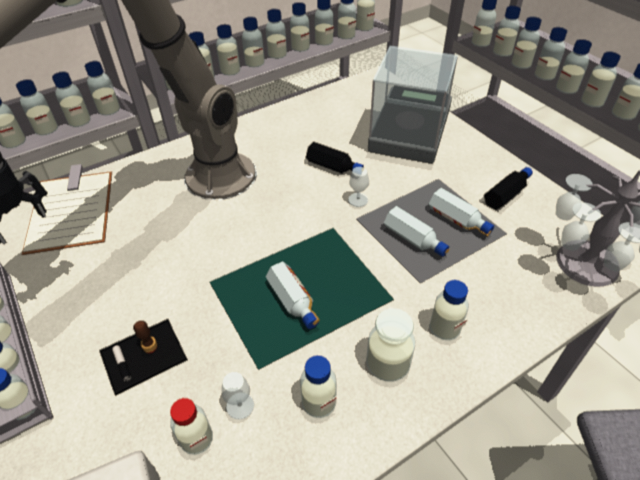

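View pics/side0.png

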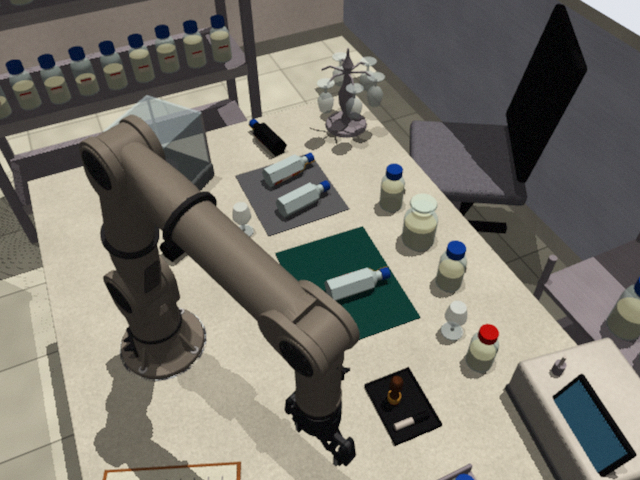

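Scene view: white bottle on the green mat at (290,295), its label on its right-hand edge. Stamp at (147,337) in the tray, marker at (122,362). The waiting bottles are at (415,232) and (460,212), and black look-alikes at (333,157) and (508,188). The white bottle on the green mat is the one meant; I'll enlarge it to confirm.

```bash
python3 - <<'E'
from h import *
a=cv2.imread("pics/scene0.png")[245:345,240:345]; b=cv2.imread("pics/side0.png")[250:320,310:400]
a=cv2.resize(a,(400,400),interpolation=2); b=cv2.resize(b,(400,311),interpolation=2)
c=cv2.imread("pics/scene0.png")[315:375,110:190]; c=cv2.resize(c,(390,290),interpolation=2)
o=np.zeros((600,800,3),np.uint8); o[:400,:400]=a; o[:311,400:]=b; o[311:600,400:790]=c[:289]
cv2.imwrite("pics/crop1.png",o)
for n in("scene","side"):
    D=np.load(n+"0.npy"); im=cv2.imread(f"pics/{n}0.png"); uv,P=cloud(n,D)
    m=(abs(P[:,0]-.55)<.2)&(abs(P[:,1])<.3)
    # bottle on the green mat
    px=world(n,(290,295) if n=="scene" else (350,285),D[295,290] if n=="scene" else D[285,350])[0]; print(n,"bottle pix",px)
    q=P[(np.linalg.norm(P[:,:2]-px[:2],axis=1)<.14)&(P[:,2]>.02)&(P[:,2]<.075)]
    r=cv2.minAreaRect((q[:,:2]*1000).astype(np.float32)); print(r, len(q), np.percentile(q[:,2],[5,50,95,99]))
    top=q[q[:,2]>.056]; print("top",top.mean(0),len(top)); 
    cc=top[:,:2]-top[:,:2].mean(0); w,v=np.linalg.eigh(cc.T@cc); v=v[:,1]*np.sign(v[0,1]); print("axis",np.degrees(np.arctan2(v[1],v[0])), "ext",np.percentile(cc@v,[1,99]),np.percentile(cc@[-v[1],v[0]],[1,99]))
    # table height check
    hsv=cv2.cvtColor(im,cv2.COLOR_BGR2HSV)[uv[:,1],uv[:,0]]
    g=(hsv[:,0]>70)&(hsv[:,0]<95)&(hsv[:,1]>150)&(hsv[:,2]>40)&(abs(P[:,2])<.02); r=cv2.minAreaRect((P[g][:,:2]*1000).astype(np.float32)); print("mat",P[g].min(0),P[g].max(0),np.median(P[g][:,2]))
    bl=(hsv[:,0]>100)&(hsv[:,0]<130)&(hsv[:,1]>120)&(np.linalg.norm(P[:,:2]-px[:2],axis=1)<.15)&(P[:,2]>.005); print("cap",P[bl].mean(0),bl.sum())
    s=(147,332) if n=="scene" else (396,385)
    p=world(n,s,D[s[1],s[0]])[0]; print("stamp",p)
    q=P[(np.linalg.norm(P[:,:2]-p[:2],axis=1)<.035)&(P[:,2]>.02)&(P[:,2]<.15)]; print("stamp pts",q.min(0),q.max(0),len(q)); k=q[q[:,2]>.068]; print("knob",k.min(0),k.max(0))
    for nm,s in dict(fa=(318,365),fb=(455,290),fc=(184,408),jar=(394,325),ga=(235,382),gb=(360,178)).items() if n=="scene" else {}: 
        print(nm,world(n,s,D[s[1],s[0]])[0])
E
```

```text
scene bottle pix [ 0.53848386 -0.07456283  0.06060134]
((529.519775390625, -59.52610397338867), (64.64320373535156, 183.0211181640625), 87.0562515258789) 1636 [0.03324814 0.05293649 0.06326922 0.06482348]
top [ 0.50658651 -0.05893014  0.06072828] 712
axis -2.925829311689893 ext [-0.06520858  0.06173582] [-0.01871869  0.01925993]
mat [ 0.36059929 -0.21157207 -0.00061052] [0.644752   0.14964614 0.01152669] 0.005113496758180847
cap [ 0.60763837 -0.06902583  0.03885366] 152
stamp [ 0.46427491 -0.38163398  0.07657758]
stamp pts [ 0.44092254 -0.40419574  0.02016265] [ 0.4704599  -0.37398052  0.10205219] 406
knob [ 0.44211198 -0.40287521  0.068038  ] [ 0.4704599  -0.37452351  0.10205219]
fa [ 0.76403098 -0.1423298   0.14858158]
fb [0.7744283  0.18807989 0.14559826]
fc [ 0.69629292 -0.38228571  0.13291418]
jar [0.77370725 0.02794846 0.14976342]
ga [ 0.68694267 -0.28086444  0.10625041]
gb [0.33445699 0.26798505 0.09939387]
side bottle pix [ 0.49652934 -0.07428233  0.05133024]
((527.9498291015625, -68.25414276123047), (62.686058044433594, 179.69790649414062), 81.6792984008789) 1204 [0.03212175 0.05242589 0.06355103 0.06595978]
top [ 0.50238967 -0.05912791  0.06057358] 486
axis -3.2619100678258475 ext [-0.06009785  0.06165533] [-0.01980391  0.02002321]
mat [ 0.37019759 -0.21311761 -0.00572021] [0.6478598  0.1545829  0.01556347] 0.004453563452506137
cap [ 0.60637698 -0.06939939  0.03969675] 86
stamp [ 0.44701919 -0.39835373  0.09249263]
stamp pts [ 0.43697041 -0.40539322  0.02039596] [ 0.4672968  -0.37211288  0.10248826] 323
knob [ 0.43771209 -0.40490379  0.06825986] [ 0.4672968  -0.37422718  0.10248826]
```

View pics/crop1.png

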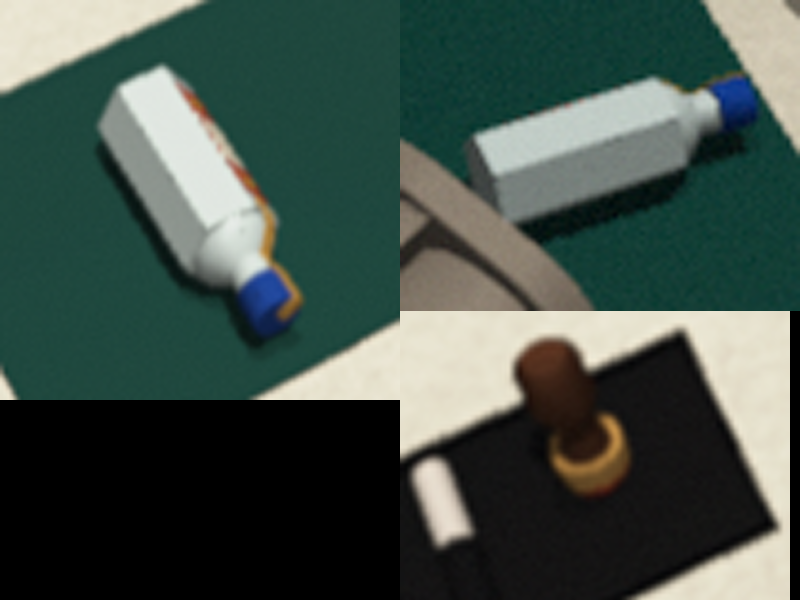

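The target is the white bottle on the green mat. Its label is on the upper +y flat, one from the top, so it must roll toward -y. I'm moving to a pre-push hover, with the closing line along the bottle axis, and will look with the wrist camera from there.

```bash
python3 -m handwheel '{"delta_pos":[[1.9,3.5,0],[1.9,3.5,0],[1.9,3.5,0],[1.9,3.5,0],[1.9,3.5,0],[1.9,3.5,0],[1.9,3.5,0],[1.9,3.5,0]],"angular":[[0,0,4],[0,0,4],[0,0,4],[0,0,4],[0,0,4],[0,0,4],[0,0,4],[0,0,4]],"jaw":[8.5,8.5,8.5,8.5,8.5,8.5,8.5,8.5]}'
python3 -m handwheel '{"delta_pos":[[1.9,3.5,0],[1.9,3.5,0],[1.9,3.5,0],[1.9,3.5,0],[1.9,3.5,0],[1.9,3.5,0],[1.9,3.5,0],[1.9,3.5,0],[0,0,0],[0,0,0]],"angular":[[0,0,4],[0,0,4],[0,0,4],[0,0,4],[0,0,4],[0,0,4],[0,0,4],[0,0,4],[0,0,0],[0,0,0]],"jaw":[8.0,7,5,5,5,5,5,5,5,5]}'
python3 - <<'E'
from h import *
s=manip.observe(); im,D=manip.snapshot("wrist"); cv2.imwrite("pics/w1.png",im); np.save("w1.npy",D); print(s["position"],s["ee_rot"],s["gripper_width"],s["contact_force"])
uv,P=cloud("wrist",D,s)
m=(abs(P[:,0]-.51)<.15)&(P[:,1]>-.13)&(P[:,1]<.0)&(P[:,2]>.02)&(P[:,2]<.075); q=P[m]
print("mat z",np.median(P[(abs(P[:,0]-.5)<.1)&(abs(P[:,1])<.02)][:,2]))
for x in np.arange(.43,.63,.015):
    k=q[abs(q[:,0]-x)<.005]
    if len(k)>20:
        t=k[k[:,2]>np.percentile(k[:,2],90)-.006]; print(round(x,3),"ymax %.4f zmax %.4f top y %.4f..%.4f"%(k[:,1].max(),k[:,2].max(),t[:,1].min(),t[:,1].max()))
print(np.percentile(q[:,0],[.3,99.7]))
E
```

```text
clock: 0.82
position: [0.3613, -0.2268, 0.2056]
ee_rot: [180.0, 0.0, 54.5]
contact_force: [1.9, 0.2, -1.0]
gripper_width: 0.0849
gripper_force: 0.0
clock: 1.65
position: [0.513, 0.0547, 0.2051]
ee_rot: [-179.9, -0.1, 86.7]
contact_force: [0.1, -0.8, -0.0]
gripper_width: 0.0501
gripper_force: 0.0
[0.51295598 0.05465626 0.20514618] [-1.79926594e+02 -1.08267872e-01  8.66861315e+01] 0.050134435419234805 [ 0.0620732  -0.75579458 -0.01951564]
mat z 0.0036778502769017896
0.445 ymax -0.0221 zmax 0.0601 top y -0.0713..-0.0609
0.46 ymax -0.0233 zmax 0.0615 top y -0.0725..-0.0354
0.475 ymax -0.0240 zmax 0.0614 top y -0.0730..-0.0349
0.49 ymax -0.0246 zmax 0.0611 top y -0.0734..-0.0359
0.505 ymax -0.0255 zmax 0.0618 top y -0.0751..-0.0367
0.52 ymax -0.0265 zmax 0.0619 top y -0.0759..-0.0386
0.535 ymax -0.0270 zmax 0.0619 top y -0.0763..-0.0388
0.55 ymax -0.0280 zmax 0.0619 top y -0.0762..-0.0393
0.565 ymax -0.0289 zmax 0.0614 top y -0.0762..-0.0413
0.595 ymax -0.0459 zmax 0.0467 top y -0.0552..-0.0459
0.61 ymax -0.0466 zmax 0.0492 top y -0.0749..-0.0487
[0.4464396  0.61868734]
```

View pics/w1.png

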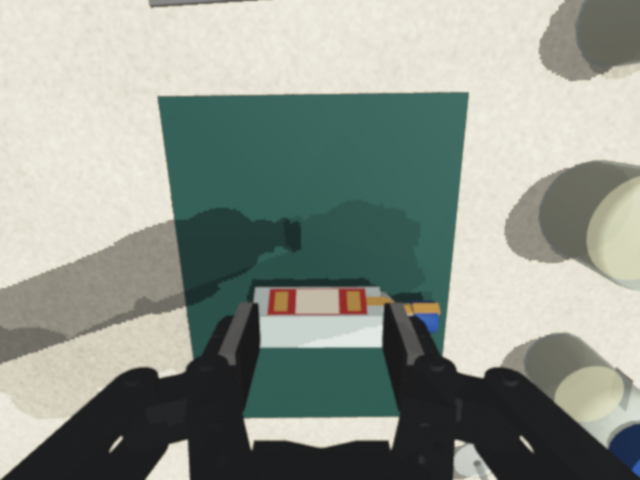

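The red label with its cream field at (317,300) is on the +y upper flat, and the bottle axis is about -3.2°. I'll descend behind it and approach slowly.

```bash
python3 -m handwheel '{"delta_pos":[[0,-0.8,-3.3],[0,-0.8,-3.3],[0,-0.8,-3.3],[0,-0.6,-3.3],[0,0,-3.3],[0,-1,0],[0,-1,0],[0,-1,0],[0,-0.5,0],[0,-0.5,0],[0,0,0]],"angular":[[0,0,0],[0,0,0],[0,0,0],[0,0,0],[0,0,0],[0,0,0],[0,0,0],[0,0,0],[0,0,0],[0,0,0],[0,0,0]],"jaw":[5,5,5,5,5,5,5,5,5,5,5]}'
python3 - <<'E'
from h import *
im,D=manip.snapshot("scene"); cv2.imwrite("pics/s2.png",cv2.resize(im[200:350,200:400],(800,600),interpolation=2))
E
```

```text
clock: 2.62
position: [0.5145, -0.0209, 0.0424]
ee_rot: [179.8, 0.1, 86.2]
contact_force: [0.2, 0.2, 0.2]
gripper_width: 0.05
gripper_force: 0.0
```

View pics/s2.png

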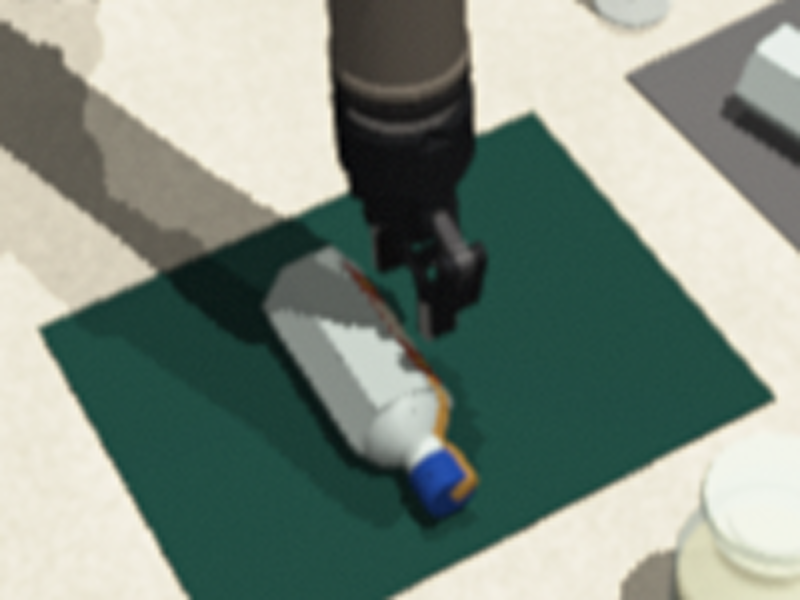

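The fingers are just behind the label flat with no contact yet. I'll creep on.

```bash
python3 -m handwheel '{"delta_pos":[[0,-0.2,-0.1],[0,-0.2,-0.1],[0,-0.2,0],[0,0,0]],"angular":[[0,0,0.1],[0,0,0.1],[0,0,0.1],[0,0,0]],"jaw":[5,5,5,5]}'
python3 -m handwheel '{"delta_pos":[[0,-0.2,0],[0,-0.2,0],[0,0,0]],"angular":[[0,0,0.1],[0,0,0],[0,0,0]],"jaw":[5,5,5]}'
```

```text
clock: 3.0
position: [0.5129, -0.025, 0.0385]
ee_rot: [-180.0, 0.0, 86.6]
contact_force: [-0.9, 0.1, 0.7]
gripper_width: 0.0501
gripper_force: 0.0
clock: 3.25
position: [0.513, -0.0293, 0.0386]
ee_rot: [-180.0, 0.0, 86.7]
contact_force: [0.3, 0.1, 0.7]
gripper_width: 0.0503
gripper_force: 0.0
```

```bash
python3 -m handwheel '{"delta_pos":[[0,-0.2,0],[0,-0.2,0],[0,0,0]],"angular":[[0,0,0],[0,0,0],[0,0,0]],"jaw":[5,5,5]}'
python3 -m handwheel '{"delta_pos":[[0,-0.2,0],[0,-0.1,0],[0,0,0]],"angular":[[0,0,0],[0,0,0],[0,0,0]],"jaw":[5,5,5]}'
```

```text
clock: 3.5
position: [0.513, -0.0335, 0.0387]
ee_rot: [-180.0, 0.0, 86.7]
contact_force: [-1.0, -0.3, 0.5]
gripper_width: 0.0501
gripper_force: 0.0
clock: 3.75
position: [0.513, -0.0362, 0.0387]
ee_rot: [-180.0, 0.0, 86.7]
contact_force: [-0.7, 0.1, 0.2]
gripper_width: 0.0499
gripper_force: 0.0
```

```bash
python3 - <<'E'
from h import *
im,D=manip.snapshot("side"); im2,D2=manip.snapshot("scene")
for n,d in(("side",D),("scene",D2)):
    uv,P=cloud(n,d); q=P[(abs(P[:,0]-.53)<.1)&(P[:,1]>-.15)&(P[:,1]<.02)&(P[:,2]>.02)&(P[:,2]<.066)]
    for x in(.455,.475,.54,.555): 
        k=q[abs(q[:,0]-x)<.006]; print(n,x,k[:,1].min().round(4), k[k[:,2]>.056][:,1].min().round(4),k[:,1].max().round(4))
o=np.zeros((600,800,3),np.uint8); o[:,:400]=cv2.resize(im[230:350,310:390],(400,600),interpolation=2); o[:,400:]=cv2.resize(im2[230:350,260:340],(400,600),interpolation=2)
cv2.imwrite("pics/s3.png",o)
E
```

```text
side 0.455 -0.0902 -0.0743 -0.0347
side 0.475 -0.0862 -0.0772 -0.0381
side 0.54 -0.096 -0.0815 -0.0386
side 0.555 -0.0916 -0.0813 -0.0428
scene 0.455 -0.0882 -0.0758 -0.0349
scene 0.475 -0.0885 -0.0768 -0.0243
scene 0.54 -0.092 -0.0785 -0.0294
scene 0.555 -0.0926 -0.0801 -0.0277
```

View pics/s3.png

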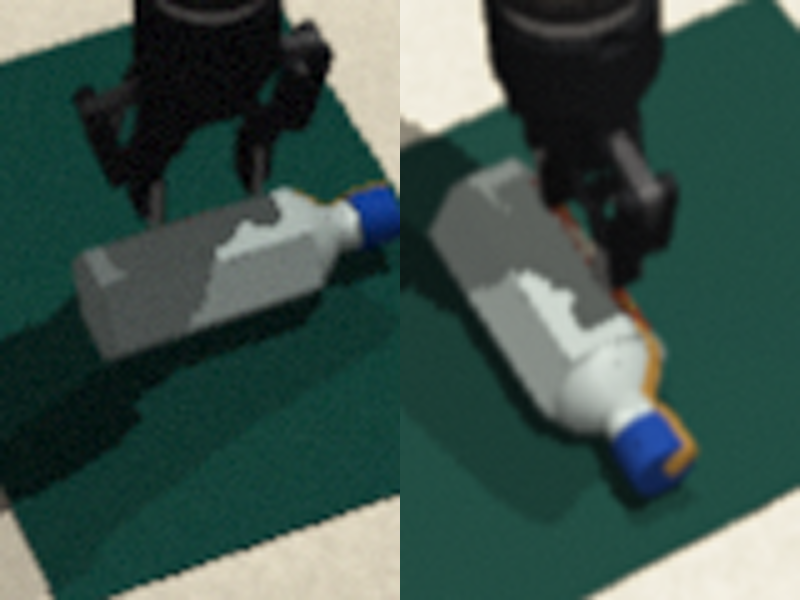

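The bottle hasn't moved and the tips are right at the slanting flat. I'll creep further until there's a force.

```bash
python3 -m handwheel '{"delta_pos":[[0,-0.2,0],[0,-0.1,0],[0,0,0]],"angular":[[0,0,0],[0,0,0],[0,0,0]],"jaw":[5,5,5]}'
python3 -m handwheel '{"delta_pos":[[0,-0.2,0],[0,-0.1,0],[0,0,0]],"angular":[[0,0,0],[0,0,0],[0,0,0]],"jaw":[5,5,5]}'
```

```text
clock: 4.1
position: [0.513, -0.0392, 0.0387]
ee_rot: [180.0, 0.0, 86.7]
contact_force: [0.5, -0.9, -0.5]
gripper_width: 0.0502
gripper_force: 0.0
clock: 4.35
position: [0.513, -0.0422, 0.0387]
ee_rot: [-180.0, 0.0, 86.7]
contact_force: [0.0, 0.7, 0.3]
gripper_width: 0.0501
gripper_force: 0.0
```

```bash
python3 - <<'E'
from h import *
s=manip.observe();im,D=manip.snapshot("wrist"); im2,D2=manip.snapshot("scene")
o=np.zeros((600,800,3),np.uint8); o[:480,:400]=cv2.resize(im[200:,180:460][:, :],(400,400),interpolation=2)[:480] if 0 else cv2.resize(im[144:480,180:460],(400,480),interpolation=2); o[:,400:]=cv2.resize(im2[230:350,260:340],(400,600),interpolation=2)
cv2.imwrite("pics/s4.png",o)
uv,P=cloud("wrist",D,s); q=P[(P[:,2]>.02)&(P[:,2]<.07)&(P[:,1]<0)&(P[:,1]>-.12)]
for x in(.455,.465,.51,.525,.56): 
    k=q[abs(q[:,0]-x)<.004]
    if len(k): print(x,len(k),k[:,1].min(),k[:,1].max(),k[:,2].max())
E
```

```text
0.455 1896 -0.06648759990396397 -0.022575534193222065 0.061503394036398235
0.465 1464 -0.05723076211943063 -0.02301246563279114 0.06122137745293643
0.51 2199 -0.0745931040891478 -0.02519675481781424 0.06191475673810112
0.525 2190 -0.07562811049610332 -0.026113166454584773 0.06128461981057681
0.56 1415 -0.06388800391691704 -0.02832012458220482 0.06105769398509531
```

View pics/s4.png

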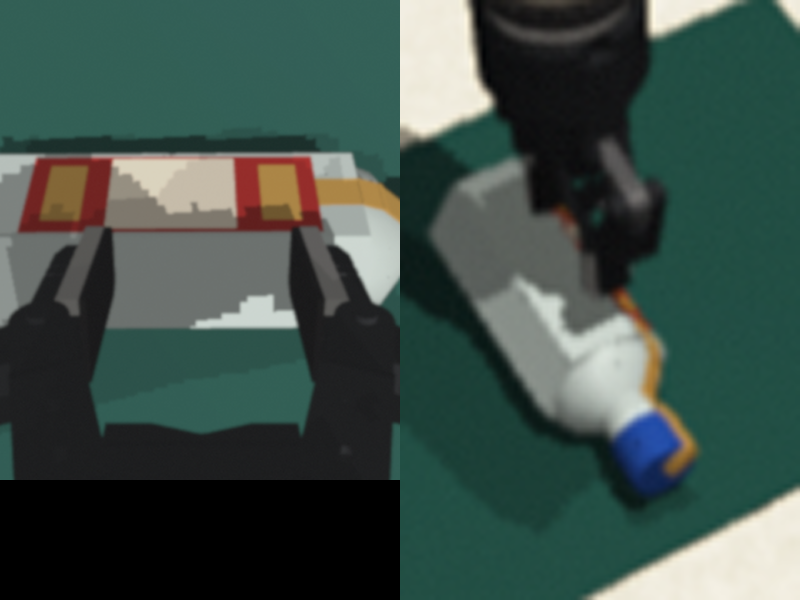

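```bash
python3 - <<'E'
from h import *
s=manip.observe();im,D=manip.snapshot("wrist"); uv,P=cloud("wrist",D,s)
T=(P-s["position"])@R.from_euler("xyz",s["ee_rot"],degrees=True).as_matrix()  # tool coords
g=im[uv[:,1],uv[:,0]].max(1)<130
for sg in(1,-1):
    m=(T[:,1]*sg>.02)&(T[:,1]*sg<.045)&(abs(T[:,0])<.03)&(T[:,2]<.0)&(T[:,2]>-.05)&g
    k=T[m]; w=P[m]; u=uv[m]
    for z0 in np.arange(-.05,0,.004):
        a=(k[:,2]>=z0)&(k[:,2]<z0+.004)
        if a.sum()>5: print(sg,round(z0,3),a.sum(),"toolx",k[a][:,0].min().round(4),k[a][:,0].max().round(4),"tooly",k[a][:,1].min().round(4),k[a][:,1].max().round(4),"v",u[a][:,1].min(),u[a][:,1].max())
E
```

```text
1 -0.05 328 toolx -0.0119 0.0106 tooly 0.0252 0.0392 v 318 377
1 -0.046 291 toolx -0.0109 0.0106 tooly 0.0251 0.0391 v 313 368
1 -0.042 255 toolx -0.0121 0.0109 tooly 0.0253 0.0389 v 307 362
1 -0.038 203 toolx -0.0118 0.0106 tooly 0.0251 0.0374 v 304 355
1 -0.034 106 toolx -0.0126 0.01 tooly 0.0252 0.0321 v 303 351
1 -0.03 11 toolx -0.0038 0.0065 tooly 0.0254 0.0257 v 306 329
1 -0.026 21 toolx -0.0241 -0.0007 tooly 0.0202 0.0286 v 313 360
1 -0.022 945 toolx -0.0257 0.0033 tooly 0.02 0.0426 v 300 361
1 -0.018 342 toolx 0.0004 0.0059 tooly 0.0201 0.0394 v 291 306
1 -0.014 141 toolx 0.0036 0.0077 tooly 0.02 0.0365 v 283 295
1 -0.01 22 toolx 0.0064 0.0075 tooly 0.0201 0.0245 v 283 285
-1 -0.05 311 toolx -0.0121 0.0108 tooly -0.0384 -0.0243 v 319 377
-1 -0.046 306 toolx -0.0121 0.0107 tooly -0.0382 -0.0243 v 312 370
-1 -0.042 255 toolx -0.012 0.0106 tooly -0.038 -0.0243 v 308 363
-1 -0.038 209 toolx -0.0122 0.0104 tooly -0.0374 -0.0242 v 303 358
-1 -0.034 108 toolx -0.0117 0.0101 tooly -0.0311 -0.0243 v 303 351
-1 -0.03 10 toolx -0.0047 0.0068 tooly -0.0247 -0.0245 v 306 331
-1 -0.026 24 toolx -0.0278 0.0002 tooly -0.0418 -0.0202 v 311 367
-1 -0.022 1312 toolx -0.03 0.0035 tooly -0.045 -0.02 v 300 370
-1 -0.018 521 toolx -0.0005 0.0059 tooly -0.045 -0.0201 v 291 308
-1 -0.014 398 toolx 0.0031 0.0076 tooly -0.045 -0.0201 v 284 296
-1 -0.01 165 toolx 0.005 0.0096 tooly -0.0439 -0.0214 v 276 288
-1 -0.006 143 toolx 0.0073 0.0117 tooly -0.0378 -0.0291 v 268 280
-1 -0.002 80 toolx 0.0102 0.0133 tooly -0.0377 -0.0289 v 264 270
```

The wrist depth shows that at a 5 cm opening the finger ends sit about 29 mm behind the TCP, so the tips are passing just over the bottle. I'll back off, lower by 23 mm and approach again.

```bash
python3 -m handwheel '{"delta_pos":[[0,1.5,0],[0,1.5,0],[0,1.2,0],[0,0,-0.8],[0,0,-0.8],[0,0,-0.7],[0,-0.7,0],[0,-0.6,0],[0,-0.4,0],[0,-0.2,0],[0,0,0]],"angular":[[0,0,0],[0,0,0],[0,0,0],[0,0,0],[0,0,0],[0,0,0],[0,0,0],[0,0,0],[0,0,0],[0,0,0],[0,0,0]],"jaw":[5,5,5,5,5,5,5,5,5,5,5]}'
python3 -m handwheel '{"delta_pos":[[0,-0.2,0],[0,-0.2,0],[0,0,0]],"angular":[[0,0,0],[0,0,0],[0,0,0]],"jaw":[5,5,5]}'
```

```text
clock: 5.42
position: [0.5134, -0.0204, 0.0159]
ee_rot: [180.0, 0.0, 86.6]
contact_force: [0.3, 0.4, -0.5]
gripper_width: 0.05
gripper_force: 0.0
clock: 5.67
position: [0.5133, -0.0229, 0.0159]
ee_rot: [180.0, -0.0, 86.7]
contact_force: [0.9, 0.2, 0.1]
gripper_width: 0.0501
gripper_force: 0.0
```

```bash
python3 -m handwheel '{"delta_pos":[[0,-0.2,0],[0,-0.1,0],[0,0,0]],"angular":[[0,0,0],[0,0,0],[0,0,0]],"jaw":[5,5,5]}'
```

```text
clock: 5.92
position: [0.5132, -0.0237, 0.0161]
ee_rot: [180.0, -0.1, 86.8]
contact_force: [-0.9, 3.1, 3.0]
gripper_width: 0.0498
gripper_force: 2.4
```

There is contact at about 3 N. I'll start the arc, forward and up.

```bash
python3 -m handwheel '{"delta_pos":[[0,-0.25,0.15],[0,-0.25,0.2],[0,-0.25,0.2],[0,-0.25,0.2],[0,0,0]],"angular":[[0,0,0],[0,0,0],[0,0,0],[0,0,0],[0,0,0]],"jaw":[5,5,5,5,5]}'
python3 - <<'E'
from h import *
im,D=manip.snapshot("scene"); uv,P=cloud("scene",D); q=P[(abs(P[:,0]-.53)<.1)&(P[:,1]>-.15)&(P[:,1]<.02)&(P[:,2]>.02)&(P[:,2]<.08)]
for x in(.455,.465,.555): 
    k=q[abs(q[:,0]-x)<.006]; print(x,"zmax",k[:,2].max().round(4),"ymin",k[:,1].min().round(4))
E
```

```text
clock: 6.33
position: [0.5128, -0.0355, 0.024]
ee_rot: [-180.0, -0.0, 86.7]
contact_force: [-2.7, 3.7, 6.1]
gripper_width: 0.0501
gripper_force: 3.7
0.455 zmax 0.0709 ymin -0.0935
0.465 zmax 0.0701 ymin -0.0936
0.555 zmax 0.0772 ymin -0.0992
```

It's tipping without sliding. Continuing the arc.

```bash
python3 -m handwheel '{"delta_pos":[[0,-0.3,0.15],[0,-0.3,0.15],[0,-0.3,0.15],[0,-0.3,0.1],[0,-0.3,0.1],[0,0,0]],"angular":[[0,0,0],[0,0,0],[0,0,0],[0,0,0],[0,0,0],[0,0,0]],"jaw":[5,5,5,5,5,5]}'
python3 - <<'E'
from h import *
im,D=manip.snapshot("scene"); cv2.imwrite("pics/s5.png",cv2.resize(im[230:350,240:360],(600,600),interpolation=2));uv,P=cloud("scene",D); q=P[(abs(P[:,0]-.53)<.1)&(P[:,1]>-.15)&(P[:,1]<.02)&(P[:,2]>.02)&(P[:,2]<.08)]
for x in(.455,.465,.555): 
    k=q[abs(q[:,0]-x)<.006]; print(x,"zmax",k[:,2].max().round(4),"ymin",k[:,1].min().round(4))
E
```

```text
clock: 6.88
position: [0.512, -0.0529, 0.0305]
ee_rot: [-179.9, 0.2, 86.6]
contact_force: [-4.1, 1.3, 9.2]
gripper_width: 0.0499
gripper_force: 4.5
0.455 zmax 0.0713 ymin -0.1025
0.465 zmax 0.0708 ymin -0.1025
0.555 zmax 0.0795 ymin -0.1071
```

```bash
python3 -m handwheel '{"delta_pos":[[0,-0.3,0.1],[0,-0.3,0.1],[0,-0.3,0.1],[0,0,0],[0,0,0]],"angular":[[0,0,0],[0,0,0],[0,0,0],[0,0,0],[0,0,0]],"jaw":[5,5,5,5,5]}'
python3 - <<'E'
from h import *
im,D=manip.snapshot("scene"); cv2.imwrite("pics/s5.png",cv2.resize(im[230:350,240:360],(600,600),interpolation=2));uv,P=cloud("scene",D); q=P[(abs(P[:,0]-.53)<.1)&(P[:,1]>-.15)&(P[:,1]<.02)&(P[:,2]>.02)&(P[:,2]<.08)]
for x in(.455,.465,.555): 
    k=q[abs(q[:,0]-x)<.006]; print(x,"zmax",k[:,2].max().round(4),"ymin",k[:,1].min().round(4))
E
```

```text
clock: 7.35
position: [0.5131, -0.0611, 0.0324]
ee_rot: [180.0, 0.1, 86.6]
contact_force: [-0.4, 0.0, -0.2]
gripper_width: 0.05
gripper_force: 0.0
0.455 zmax 0.0682 ymin -0.1169
0.465 zmax 0.0686 ymin -0.1181
0.555 zmax 0.0792 ymin -0.122
```

View pics/s5.png

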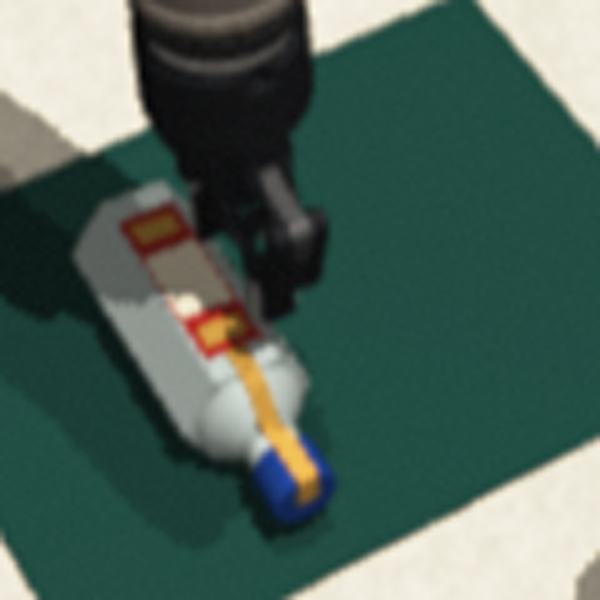

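The label is on top and the contact is released. Next: up, and measure the label from the wrist camera.

```bash
python3 -m handwheel '{"delta_pos":[[0,0.3,1.5],[0,0.5,3],[0,0.5,3.5],[0,0.5,3.5],[0,0.5,3.5],[0,0.5,1],[0,0,0],[0,0,0]],"angular":[[0,0,0],[0,0,0],[0,0,0],[0,0,0],[0,0,0],[0,0,0],[0,0,0],[0,0,0]],"jaw":[5,5,5,6,7,8,8.5,8.5]}'
cat > lab.py <<'E'
from h import *
s=manip.observe(); im,D=manip.snapshot("wrist"); uv,P=cloud("wrist",D,s); print(s["position"])
h=cv2.cvtColor(im,cv2.COLOR_BGR2HSV)[uv[:,1],uv[:,0]]
red=((h[:,0]<9)|(h[:,0]>172))&(h[:,1]>150)&(h[:,2]>60)&(P[:,2]>.03)&(P[:,2]<.08)&(abs(P[:,0]-.51)<.12)&(P[:,1]<.02)&(P[:,1]>-.18)
q=P[red]; r=cv2.minAreaRect((q[:,:2]*1000).astype(np.float32)); print("label",r,q[:,2].mean(),red.sum())
q=P[(abs(P[:,0]-.51)<.15)&(P[:,1]>-.18)&(P[:,1]<.0)&(P[:,2]>.02)&(P[:,2]<.075)]
t=q[(q[:,2]>.056)&(q[:,0]<.57)]; print("top plane",cv2.minAreaRect((t[:,:2]*1000).astype(np.float32)),t[:,2].mean())
A=np.c_[t[:,:2]-t[:,:2].mean(0),np.ones(len(t))]; print("slopes deg",np.degrees(np.linalg.lstsq(A,t[:,2],rcond=None)[0][:2]))
cv2.imwrite("pics/w_lab.png",im)
E
python3 lab.py
```

```text
clock: 8.07
position: [0.513, -0.0316, 0.1925]
ee_rot: [180.0, 0.0, 86.8]
contact_force: [-0.0, -0.1, -0.2]
gripper_width: 0.0852
gripper_force: 0.0
[ 0.51301621 -0.03159405  0.192479  ]
label ((502.1696472167969, -89.84921264648438), (27.101587295532227, 90.1295394897461), 86.90927124023438) 0.060176697303449184 861
top plane ((505.823486328125, -88.84581756591797), (36.446842193603516, 128.66494750976562), 86.86056518554688) 0.05988746570603946
slopes deg [-0.10370714 -1.76213846]
```

```bash
python3 -m handwheel '{"delta_pos":[[-0.58,-3.57,0],[-0.58,-3.57,0],[-0.58,-3.57,0],[-0.58,-3.57,0],[-0.58,-3.57,0],[-0.58,-3.57,0],[-0.58,-3.57,0],[-0.58,-3.57,0],[-0.58,-3.57,0],[-0.58,-3.57,0],[0,0,0],[0,0,0]],"angular":[[0,0,0],[0,0,0],[0,0,0],[0,0,0],[0,0,0],[0,0,0],[0,0,0],[0,0,0],[0,0,0],[0,0,0],[0,0,0],[0,0,0]],"jaw":[8.5,8.5,8.5,8.5,8.5,8.5,8.5,8.5,8.5,8.5,8.5,8.5]}'
cat > st.py <<'E'
from h import *
s=manip.observe(); im,D=manip.snapshot("wrist"); uv,P=cloud("wrist",D,s); p=s["position"]; print(p,s["ee_rot"])
q=P[(abs(P[:,0]-.4545)<.03)&(abs(P[:,1]+.389)<.04)&(P[:,2]>.02)&(P[:,2]<.12)]
print("zmax",q[:,2].max()); t=q[q[:,2]>.09]; print("knob top",t.mean(0),cv2.minEnclosingCircle((t[:,:2]*1000).astype(np.float32)),len(t))
k=q[(q[:,2]>.064)&(q[:,2]<.09)]; print("knob sides x",np.percentile(k[:,0],[1,99]),"ymax",np.percentile(k[:,1],99))
b=q[(q[:,2]>.02)&(q[:,2]<.03)]; print("brass x",b[:,0].min(),b[:,0].max(),"ymax",b[:,1].max())
T=(P-p)@R.from_euler("xyz",s["ee_rot"],degrees=True).as_matrix()
for sg in(1,-1):
    f=T[(T[:,1]*sg>.005)&(T[:,1]*sg<.06)&(abs(T[:,0])<.013)&(T[:,2]<.015)&(T[:,2]>-.06)]; print("finger end",f[:,2].max(),f[np.argmax(f[:,2])],"inner",np.percentile(abs(f[:,1]),2), len(f))
m=P[(P[:,2]<.03)&(P[:,2]>.008)&(P[:,1]<-.43)&(P[:,1]>-.50)&(abs(P[:,0]-.4545)<.06)]; print("marker",m.min(0),m.max(0)) if len(m) else 0
cv2.imwrite("pics/w_st.png",im)
E
python3 st.py
```

```text
clock: 9.12
position: [0.4513, -0.3918, 0.189]
ee_rot: [-179.7, -0.1, 86.3]
contact_force: [-0.1, 0.9, -0.6]
gripper_width: 0.085
gripper_force: 0.0
[ 0.45133494 -0.39182896  0.18898437] [-1.79668363e+02 -1.26630962e-01  8.63263182e+01]
zmax 0.09891479192299135
knob top [ 0.45427852 -0.38782297  0.09502085] ((454.23321533203125, -389.1433410644531), 14.762137413024902) 1210
knob sides x [0.43961574 0.46831616] ymax -0.3745858857371285
brass x 0.4382256801825758 0.4699404441090616 ymax -0.3737728930625324
finger end -0.03852350981890887 [-0.00879704  0.04329153 -0.03852351] inner 0.04259380661060271 1858
finger end -0.03886168350625894 [ 0.00474338 -0.0421894  -0.03886168] inner 0.041729116553669635 1861
marker [ 0.40259151 -0.49131392  0.00800676] [ 0.51413993 -0.43070182  0.02418848]
```

View pics/w_st.png

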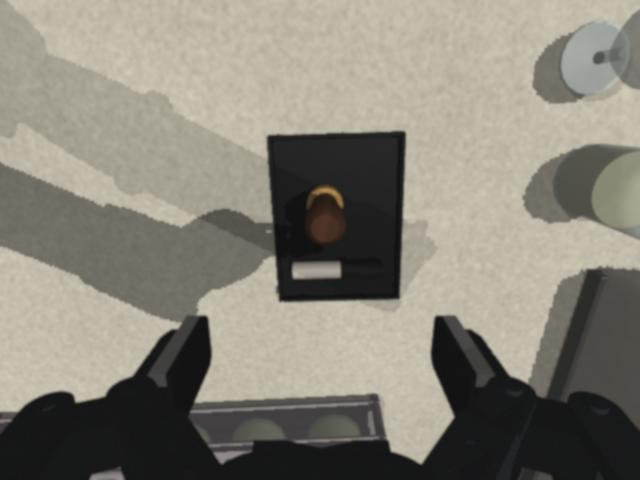

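The stamp knob is at (325,217), the marker at (316,270), and the fingers straddle the stamp. Descending.

```bash
python3 -m handwheel '{"delta_pos":[[0,0,-2],[0,0,-2],[0,0,-2],[0,0,-1],[0,0,0],[0,0,0]],"angular":[[0,0,0],[0,0,0],[0,0,0],[0,0,0],[0,0,0],[0,0,0]],"jaw":[8.5,8.5,8.5,8.5,8.5,8.5]}'; python3 st.py
```

```text
clock: 9.67
position: [0.4552, -0.3873, 0.1222]
ee_rot: [-179.9, -0.1, 86.8]
contact_force: [1.1, -0.0, 0.5]
gripper_width: 0.0851
gripper_force: 0.0
[ 0.45516196 -0.38729969  0.12220603] [-1.79936176e+02 -8.09811977e-02  8.68467645e+01]
zmax 0.09887688338750286
knob top [ 0.45436739 -0.38702514  0.09503362] ((454.2685546875, -389.0509948730469), 14.8764066696167) 1932
knob sides x [0.44037428 0.46870174] ymax -0.374307956457137
brass x 0.4384318747151073 0.4701715862616525 ymax -0.37341309280601576
finger end -0.038460765031460446 [-0.00342711  0.04321266 -0.03846077] inner 0.04261147843663946 1851
finger end -0.038009741460485594 [ 0.00031996 -0.04244609 -0.03800974] inner 0.0417049982712168 1867
marker [ 0.40241065 -0.4914935   0.00800189] [ 0.5143081  -0.43000105  0.02370564]
```

```bash
python3 -m handwheel '{"delta_pos":[[-0.08,-0.19,-1.5],[0,0,-2],[0,0,-2],[0,0,-1.8],[0,0,-1],[0,0,-0.5],[0,0,0]],"angular":[[0,0,0],[0,0,0],[0,0,0],[0,0,0],[0,0,0],[0,0,0],[0,0,0]],"jaw":[8.5,8.5,8.5,8.5,8.5,8.5,8.5]}' && python3 -m handwheel '{"delta_pos":[[0,0,0],[0,0,0],[0,0,0],[0,0,0],[0,0,0],[0,0,0],[0,0,0],[0,0,0],[0,0,0],[0,0,0]],"angular":[[0,0,0],[0,0,0],[0,0,0],[0,0,0],[0,0,0],[0,0,0],[0,0,0],[0,0,0],[0,0,0],[0,0,0]],"jaw":[6,4,2.8,2.6,2.6,2.6,2.6,2.6,2.6,2.6]}' 40
python3 - <<'E'
from h import *
s=manip.observe(); im,D=manip.snapshot("wrist"); uv,P=cloud("wrist",D,s);p=s["position"]; print(p,s["contact_force"])
T=(P-p)@R.from_euler("xyz",s["ee_rot"],degrees=True).as_matrix()
for sg in(1,-1):
    f=T[(T[:,1]*sg>.016)&(T[:,1]*sg<.03)&(abs(T[:,0])<.013)&(T[:,2]<.015)&(T[:,2]>-.06)]; print("finger end",np.percentile(f[:,2],99))
E
```

```text
clock: 10.3
position: [0.4543, -0.3905, 0.0346]
ee_rot: [-180.0, -0.0, 86.7]
contact_force: [0.6, -0.9, -0.4]
gripper_width: 0.0851
gripper_force: 0.0
clock: 11.13
position: [0.4545, -0.3911, 0.0356]
ee_rot: [180.0, 0.1, 86.7]
contact_force: [-0.8, -0.4, 5.8]
gripper_width: 0.0286
gripper_force: 39.6
[ 0.45453129 -0.39107614  0.03562121] [-0.8455517  -0.38043462  5.81153201]
finger end -0.030979049407591663
finger end -0.031188037136132402
```

Gripped at 40 N. Lifting and carrying it to beside the label.

```bash
python3 -m handwheel '{"delta_pos":[[0,0,0.5],[0,0,1.5],[0,0,2.5],[0,0,3.5],[0,0,3.5],[0,0,3.5],[0,0,1.4],[0,0,0]],"angular":[[0,0,0],[0,0,0],[0,0,0],[0,0,0],[0,0,0],[0,0,0],[0,0,0],[0,0,0]],"jaw":[2.6,2.6,2.6,2.6,2.6,2.6,2.6,2.6]}'
python3 -m handwheel '{"delta_pos":[[0.3,2,0],[0.45,3.41,0],[0.45,3.41,0],[0.45,3.41,0],[0.45,3.41,0],[0.45,3.41,0],[0.45,3.41,0],[0.45,3.41,0],[0.45,3.41,0],[0.45,3.41,0],[0.45,3.41,0]],"angular":[[0,0,0],[0,0,0],[0,0,0],[0,0,0],[0,0,0],[0,0,0],[0,0,0],[0,0,0],[0,0,0],[0,0,0],[0,0,0]],"jaw":[2.6,2.6,2.6,2.6,2.6,2.6,2.6,2.6,2.6,2.6,2.6]}'
python3 -m handwheel '{"delta_pos":[[0,0,0],[0,0,0],[0,0,0]],"angular":[[0,0,0],[0,0,0],[0,0,0]],"jaw":[2.6,2.6,2.6]}'
python3 lab.py
python3 - <<'E'
from h import *
s=manip.observe(); im,D=manip.snapshot("wrist"); uv,P=cloud("wrist",D,s);p=s["position"]
T=(P-p)@R.from_euler("xyz",s["ee_rot"],degrees=True).as_matrix()
# stamp in tool frame: brass mount visible
f=T[(abs(T[:,1])<.022)&(abs(T[:,0])<.03)&(T[:,2]>-.02)&(T[:,2]<.05)]
for z in np.arange(-.02,.05,.006):
    k=f[abs(f[:,2]-z)<.003]
    if len(k)>10: print(round(z,3),len(k),"y",k[:,1].min().round(4),k[:,1].max().round(4),"xmax",k[:,0].max().round(4),"xmin",k[:,0].min().round(4))
E
```

```text
clock: 11.85
position: [0.4568, -0.392, 0.2033]
ee_rot: [179.6, 0.3, 86.7]
contact_force: [0.7, 0.7, -1.6]
gripper_width: 0.0288
gripper_force: 39.8
clock: 12.77
position: [0.5005, -0.0281, 0.1963]
ee_rot: [-179.8, -0.0, 86.7]
contact_force: [-1.0, -0.8, -2.0]
gripper_width: 0.029
gripper_force: 39.8
clock: 13.02
position: [0.5009, -0.0302, 0.1968]
ee_rot: [-179.8, 0.0, 86.8]
contact_force: [0.9, -0.5, -1.8]
gripper_width: 0.0292
gripper_force: 39.8
[ 0.50093441 -0.03016304  0.19680859]
label ((502.2155456542969, -89.68107604980469), (27.00583839416504, 90.21441650390625), 86.46223449707031) 0.060109273376825346 622
top plane ((505.752197265625, -88.97917938232422), (36.838924407958984, 128.59744262695312), 87.969482421875) 0.05971258883890129
slopes deg [-0.08303566 -1.72082103]
-0.014 46 y -0.0055 0.0051 xmax 0.0106 xmin 0.0084
-0.008 169 y -0.0076 0.0076 xmax 0.0107 xmin 0.0051
-0.002 321 y -0.0093 0.0093 xmax 0.0118 xmin 0.001
0.004 379 y -0.0111 0.0111 xmax 0.0129 xmin -0.0009
0.01 1151 y -0.0159 0.0158 xmax 0.0178 xmin -0.0071
0.016 207 y -0.0151 0.0155 xmax 0.0179 xmin 0.0038
0.022 180 y -0.0151 0.0155 xmax 0.0177 xmin 0.0036
0.028 17 y -0.0136 0.0152 xmax 0.0167 xmin 0.0043
```

Label centre (0.502, -0.090) is confirmed, and the die axis is 1.9 mm toward +y from the TCP. Moving above it.

```bash
python3 -m handwheel '{"delta_pos":[[0.1,-2,0],[0,-2,-1],[0,-1.5,-2],[0,-0.6,-2.5],[0,0,-2.2],[0,0,-1.4],[0,0,0],[0,0,0],[0,0,0]],"angular":[[0,0,0],[0,0,0],[0,0,0],[0,0,0],[0,0,0],[0,0,0],[0,0,0],[0,0,0],[0,0,0]],"jaw":[2.6,2.6,2.6,2.6,2.6,2.6,2.6,2.6,2.6]}'
```

```text
clock: 13.87
position: [0.504, -0.0914, 0.1086]
ee_rot: [179.9, 0.0, 86.7]
contact_force: [0.2, 0.5, -2.1]
gripper_width: 0.0291
gripper_force: 39.8
```

```bash
python3 -m handwheel '{"delta_pos":[[-0.1,0,-0.8],[0,0,0],[0,0,0],[0,0,0]],"angular":[[0,0,0],[0,0,0],[0,0,0],[0,0,0]],"jaw":[2.6,2.6,2.6,2.6]}'
python3 - <<'E'
from h import *
s=manip.observe();print(s["position"],s["ee_rot"]);im,D=manip.snapshot("wrist"); i2,D2=manip.snapshot("scene"); i3,D3=manip.snapshot("side")
o=np.zeros((600,800,3),np.uint8); o[:600,:400]=cv2.resize(im[180:480,220:420],(400,600)); o[:300,400:]=cv2.resize(i2[240:330,240:360],(400,300),interpolation=2); o[300:,400:]=cv2.resize(i3[230:320,310:430],(400,300),interpolation=2)
cv2.imwrite("pics/pre.png",o)
for n,d,i in(("wrist",D,im),("scene",D2,i2),("side",D3,i3)):
    uv,P=cloud(n,d,s); h=cv2.cvtColor(i,cv2.COLOR_BGR2HSV)[uv[:,1],uv[:,0]]
    red=((h[:,0]<9)|(h[:,0]>172))&(h[:,1]>150)&(h[:,2]>60)&(P[:,2]>.05)&(P[:,2]<.066)&(abs(P[:,0]-.51)<.12)&(abs(P[:,1]+.09)<.03)
    q=P[red]; print(n,len(q),cv2.minAreaRect((q[:,:2]*1000).astype(np.float32)))
    k=P[(abs(P[:,0]-.502)<.03)&(abs(P[:,1]+.09)<.03)&(P[:,2]>.075)&(P[:,2]<.092)]; print("mount",len(k),k.min(0),k.max(0))
E
```

```text
clock: 14.2
position: [0.5025, -0.0906, 0.1001]
ee_rot: [180.0, 0.0, 86.7]
contact_force: [-0.3, 0.9, -1.9]
gripper_width: 0.0291
gripper_force: 39.8
[ 0.50246276 -0.09061067  0.10005943] [1.79959667e+02 1.25584755e-02 8.67478635e+01]
wrist 2179 ((501.90093994140625, -89.45887756347656), (27.969268798828125, 91.00572204589844), 86.98909759521484)
mount 1483 [ 0.48669785 -0.09741531  0.07504477] [ 0.5182077  -0.07274653  0.09199613]
scene 58 ((499.2733154296875, -91.40966796875), (25.255998611450195, 89.47753143310547), 88.15731811523438)
mount 87 [ 0.48471664 -0.10515782  0.07587511] [ 0.51809007 -0.07391418  0.09194901]
side 75 ((501.04534912109375, -89.95016479492188), (31.887252807617188, 92.60899353027344), 87.23550415039062)
mount 69 [ 0.4848002  -0.1057061   0.07530071] [ 0.5156368  -0.07425513  0.09190467]
```

View pics/pre.png

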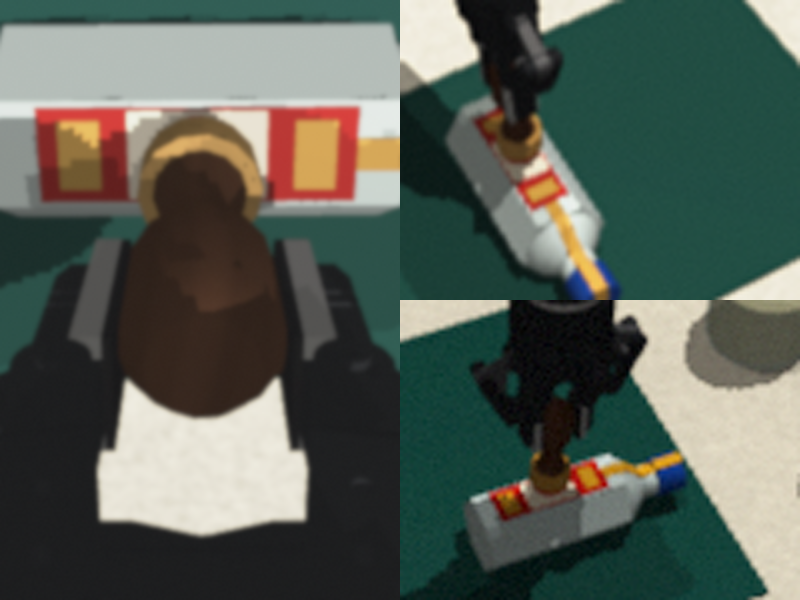

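The die is over the cream field, and only 1 mm in -y is still needed. Pressing in small steps.

```bash
python3 -m handwheel '{"delta_pos":[[-0.04,-0.1,-0.3],[0,0,-0.3],[0,0,-0.1],[0,0,0],[0,0,0]],"angular":[[0,0,0],[0,0,0],[0,0,0],[0,0,0],[0,0,0]],"jaw":[2.6,2.6,2.6,2.6,2.6]}'
python3 -m handwheel '{"delta_pos":[[0,0,-0.1],[0,0,0],[0,0,0]],"angular":[[0,0,0],[0,0,0],[0,0,0]],"jaw":[2.6,2.6,2.6]}'
python3 -m handwheel '{"delta_pos":[[0,0,-0.1],[0,0,0],[0,0,0]],"angular":[[0,0,0],[0,0,0],[0,0,0]],"jaw":[2.6,2.6,2.6]}'
```

```text
clock: 14.77
position: [0.5017, -0.0916, 0.0925]
ee_rot: [-180.0, -0.0, 86.7]
contact_force: [-0.1, -0.5, -1.1]
gripper_width: 0.0288
gripper_force: 39.9
clock: 15.02
position: [0.5018, -0.0917, 0.0917]
ee_rot: [-180.0, 0.0, 86.7]
contact_force: [-0.3, 0.1, -1.7]
gripper_width: 0.0291
gripper_force: 39.9
clock: 15.27
position: [0.5019, -0.0917, 0.0907]
ee_rot: [180.0, 0.0, 86.7]
contact_force: [0.5, 0.2, -0.8]
gripper_width: 0.0291
gripper_force: 39.9
```

```bash
python3 -m handwheel '{"delta_pos":[[0,0,-0.1],[0,0,0],[0,0,0]],"angular":[[0,0,0],[0,0,0],[0,0,0]],"jaw":[2.6,2.6,2.6]}'
python3 -m handwheel '{"delta_pos":[[0,0,-0.1],[0,0,0],[0,0,0]],"angular":[[0,0,0],[0,0,0],[0,0,0]],"jaw":[2.6,2.6,2.6]}'
```

```text
clock: 15.52
position: [0.502, -0.0917, 0.0906]
ee_rot: [180.0, 0.0, 86.7]
contact_force: [-2.7, 0.3, 5.1]
gripper_width: 0.0286
gripper_force: 40.6
clock: 15.77
position: [0.5021, -0.0917, 0.0906]
ee_rot: [180.0, 0.1, 86.7]
contact_force: [-4.1, 1.2, 10.6]
gripper_width: 0.0288
gripper_force: 41.3
```

A net press of about 12 N. Lifting straight up and checking the imprint by code.

```bash
python3 -m handwheel '{"delta_pos":[[0,0,0.4],[0,0,1],[0,0,2.5],[0,0,3.5],[0,1,3.5],[0,2.5,0.6],[0,2.5,0],[0,0,0],[0,0,0],[0,0,0]],"angular":[[0,0,0],[0,0,0],[0,0,0],[0,0,0],[0,0,0],[0,0,0],[0,0,0],[0,0,0],[0,0,0],[0,0,0]],"jaw":[2.6,2.6,2.6,2.6,2.6,2.6,2.6,2.6,2.6,2.6]}'
python3 lab.py; python3 - <<'E'
from h import *
s=manip.observe(); im,D=manip.snapshot("wrist"); uv,P=cloud("wrist",D,s); h=cv2.cvtColor(im,cv2.COLOR_BGR2HSV)[uv[:,1],uv[:,0]]
m=(abs(P[:,0]-.502)<.0195)&(abs(P[:,1]+.0897)<.0125)&(P[:,2]>.05)&(P[:,2]<.07); r=m&((h[:,0]<12)|(h[:,0]>165))&(h[:,1]>100)
print(m.sum(),r.sum(),P[r].mean(0) if r.sum() else "", P[r].min(0) if r.sum() else "",P[r].max(0) if r.sum() else "")
E
```

```text
clock: 16.6
position: [0.5017, -0.0323, 0.2035]
ee_rot: [-180.0, 0.1, 86.7]
contact_force: [0.1, -0.6, -2.0]
gripper_width: 0.0288
gripper_force: 40.0
[ 0.50167814 -0.03234535  0.20354177]
label ((502.2629699707031, -89.40502166748047), (27.003955841064453, 90.2646713256836), 86.56414794921875) 0.0601565415844985 566
top plane ((505.9310607910156, -89.14368438720703), (37.30066680908203, 128.8566436767578), 86.17414093017578) 0.05972397141764884
slopes deg [-0.10257488 -1.37446247]
0 0
```

```bash
python3 - <<'E'
from h import *
for n in("scene","side"):
    im,D=manip.snapshot(n); uv,P=cloud(n,D); m=(abs(P[:,0]-.502)<.021)&(abs(P[:,1]+.0897)<.014)&(P[:,2]>.05)&(P[:,2]<.07)
    print(n,m.sum()); u=uv[m]
    if len(u):
        a,b=u.min(0),u.max(0)
        for v in range(a[1],b[1]+1): print(" ".join("%3d/%3d"%(im[v,x,2],im[v,x,1]) if D[v,x]>0 else "." for x in range(a[0],b[0]+1,2)))
E
```

```text
scene 177
186/ 65 186/ 59 198/101 228/192 236/225 163/150  98/ 84  81/ 86  63/ 71  17/ 38
188/ 55 206/123 228/193 237/229 238/232 224/210 159/141 112/115  85/ 91  24/ 43
203/105 230/199 237/228 238/231 238/231 238/231 220/203 162/153 120/128  63/ 74
215/147 237/229 238/231 238/231 237/230 238/231 236/225 190/156 144/152 112/122
210/167 238/232 238/231 237/229 237/230 238/231 238/230 214/173 156/163 136/147
198/178 235/222 238/230 238/231 238/230 237/229 238/231 231/208 173/167 144/153
180/171 222/193 238/232 238/230 238/231 237/230 238/231 236/225 191/157 148/156
153/155 204/178 238/231 238/231 238/230 238/231 238/230 237/229 213/172 156/161
138/145 194/179 236/224 237/230 238/230 238/230 238/230 238/231 231/208 172/167
134/142 178/170 226/207 238/231 238/230 238/230 238/231 238/231 237/225 188/151
134/142 152/154 201/183 238/231 238/231 237/230 238/232 236/230 234/214 190/117
135/141 134/141 179/160 237/227 238/231 238/231 237/228 226/203 212/149 186/ 77
135/142 133/140 168/155 233/216 238/233 237/229 227/188 201/132 189/ 66 187/ 65
135/142 134/141 153/153 216/187 237/227 224/185 19
[... 692 characters left out ...]
91 219/206 218/205 219/205 220/205 219/203 221/208 198/148 167/ 10
192/122 221/207 219/205 218/204 220/205 217/205 219/204 220/207 216/190 168/ 16
173/ 48 222/209 219/205 221/207 220/207 219/204 219/206 218/205 198/167 158/ 79
168/ 17 215/191 218/204 219/205 222/209 218/204 211/184 196/162 156/129 137/123
169/ 16 195/151 221/208 218/203 220/205 196/162 179/132 146/121 130/132 115/123
171/ 34 183/107 219/206 211/181 196/167 154/124 125/109 123/131 114/123 115/123
180/ 73 179/ 54 197/163 183/145 151/134 126/130 113/121 118/126 118/126 115/124
176/ 60 169/ 60 164/142 138/128 . 117/124 118/125 120/126 116/124 117/123
165/ 96 143/111 132/140 113/122 116/124 116/125 115/123 115/124 120/126 116/125
```

The cameras show no ink mark, which suggests marks aren't rendered. The press itself was sound: contact at exactly the expected height, about 12 N net, with tool tilt at or below 0.1°. Returning the stamp to its tray.

```bash
python3 -m handwheel '{"delta_pos":[[-0.3,-2,0],[-0.44,-3.39,0],[-0.44,-3.39,0],[-0.44,-3.39,0],[-0.44,-3.39,0],[-0.44,-3.39,0],[-0.44,-3.39,0],[-0.44,-3.39,0],[-0.44,-3.39,0],[-0.44,-3.39,0],[-0.44,-3.39,0],[0,0,0]],"angular":[[0,0,0],[0,0,0],[0,0,0],[0,0,0],[0,0,0],[0,0,0],[0,0,0],[0,0,0],[0,0,0],[0,0,0],[0,0,0],[0,0,0]],"jaw":[2.6,2.6,2.6,2.6,2.6,2.6,2.6,2.6,2.6,2.6,2.6,2.6]}'
python3 -m handwheel '{"delta_pos":[[0,0,-3],[0,0,-3.5],[0,0,-3.5],[0,0,-2.5],[0,0,-1.5],[0,0,0],[0,0,0],[0,0,0]],"angular":[[0,0,0],[0,0,0],[0,0,0],[0,0,0],[0,0,0],[0,0,0],[0,0,0],[0,0,0]],"jaw":[2.6,2.6,2.6,2.6,2.6,2.6,2.6,2.6]}'
```

```text
clock: 17.8
position: [0.4492, -0.4022, 0.2021]
ee_rot: [-179.8, 0.4, 85.9]
contact_force: [-1.5, -2.6, -1.8]
gripper_width: 0.0289
gripper_force: 40.1
clock: 18.47
position: [0.4558, -0.3916, 0.0651]
ee_rot: [179.9, 0.1, 86.7]
contact_force: [-0.1, -0.2, -0.5]
gripper_width: 0.0288
gripper_force: 40.0
```

```bash
python3 -m handwheel '{"delta_pos":[[-0.1,0,-1],[0,0,-1],[0,0,-0.5],[0,0,-0.2],[0,0,0],[0,0,0]],"angular":[[0,0,0],[0,0,0],[0,0,0],[0,0,0],[0,0,0],[0,0,0]],"jaw":[2.6,2.6,2.6,2.6,2.6,2.6]}'
python3 -m handwheel '{"delta_pos":[[0,0,-0.1],[0,0,0],[0,0,0]],"angular":[[0,0,0],[0,0,0],[0,0,0]],"jaw":[2.6,2.6,2.6]}'
```

```text
clock: 18.97
position: [0.454, -0.3907, 0.0367]
ee_rot: [180.0, 0.0, 86.7]
contact_force: [0.8, -0.5, -2.3]
gripper_width: 0.0288
gripper_force: 40.1
clock: 19.22
position: [0.454, -0.3907, 0.0358]
ee_rot: [180.0, 0.0, 86.7]
contact_force: [0.1, 0.0, -1.0]
gripper_width: 0.0291
gripper_force: 40.1
```

Almost touching. One more small step, then release and rise.

```bash
python3 -m handwheel '{"delta_pos":[[0,0,-0.06],[0,0,0],[0,0,0]],"angular":[[0,0,0],[0,0,0],[0,0,0]],"jaw":[2.6,2.6,2.6]}'
python3 -m handwheel '{"delta_pos":[[0,0,0],[0,0,0],[0,0,0],[0,0,0],[0,0,0],[0,0,0],[0,0,0],[0,0,0],[0,0,0],[0,0,0]],"angular":[[0,0,0],[0,0,0],[0,0,0],[0,0,0],[0,0,0],[0,0,0],[0,0,0],[0,0,0],[0,0,0],[0,0,0]],"jaw":[3,3.4,3.8,4.4,5,6,7,8,8.5,8.5]}'
python3 -m handwheel '{"delta_pos":[[0,0,1],[0,0,2],[0,0,3],[0,0,3.5],[0,0,3.5],[0,0,2],[0,0,0],[0,0,0]],"angular":[[0,0,0],[0,0,0],[0,0,0],[0,0,0],[0,0,0],[0,0,0],[0,0,0],[0,0,0]],"jaw":[8.5,8.5,8.5,8.5,8.5,8.5,8.5,8.5]}'
python3 st.py; python3 - <<'E'
from h import *
for n in("scene","side"):
    im,D=manip.snapshot(n); d0=np.load(n+"0.npy"); im0=cv2.imread(f"pics/{n}0.png")
    uv,P=cloud(n,D); k=P[(abs(P[:,0]-.4545)<.03)&(abs(P[:,1]+.389)<.03)&(P[:,2]>.068)&(P[:,2]<.12)]; print(n,"knob",k.min(0),k.max(0))
    t=P[(abs(P[:,0]-.5)<.05)&(abs(P[:,1]+.09)<.012)&(P[:,2]>.05)]; print("bottle top",len(t),np.median(t,0))
    if n=="scene":
        for nm,c in dict(fa=(318,365),fb=(455,290),fc=(184,408),jar=(394,325),ga=(235,382),gb=(360,178),b1=(412,228),b2=(456,207),mk=(121,360)).items(): print(nm,abs(im[c[1]-12:c[1]+12,c[0]-12:c[0]+12].astype(int)-im0[c[1]-12:c[1]+12,c[0]-12:c[0]+12]).mean().round(1),end=" ")
E
```

```text
clock: 19.47
position: [0.454, -0.3908, 0.0357]
ee_rot: [180.0, 0.0, 86.7]
contact_force: [-1.1, 0.7, 2.7]
gripper_width: 0.0289
gripper_force: 40.4
clock: 20.3
position: [0.4539, -0.3906, 0.0351]
ee_rot: [180.0, 0.0, 86.7]
contact_force: [0.2, 0.5, 0.1]
gripper_width: 0.0851
gripper_force: 0.0
clock: 20.97
position: [0.4549, -0.3912, 0.1875]
ee_rot: [179.8, 0.2, 86.7]
contact_force: [-0.5, 0.5, -1.3]
gripper_width: 0.085
gripper_force: 0.0
[ 0.45490866 -0.39120934  0.18754715] [1.79791619e+02 1.54909374e-01 8.67410833e+01]
zmax 0.09893247828149071
knob top [ 0.45393297 -0.38765323  0.09503476] ((453.6000061035156, -389.07464599609375), 14.814066886901855) 1220
knob sides x [0.4400989  0.46837558] ymax -0.37441298326798855
brass x 0.43806414350646433 0.4696445141063542 ymax -0.37365936096677715
finger end -0.038574911494041034 [-0.0078514   0.04319093 -0.03857491] inner 0.042617387388896276 1862
finger end -0.03778719639314163 [ 0.00454902 -0.04250141 -0.0377872 ] inner 0.04169622877138299 1867
marker [ 0.40260307 -0.49127749  0.00801429] [ 0.51437864 -0.43006369  0.0240146 ]
scene knob [ 0.43991974 -0.40292075  0.06821894] [ 0.46875762 -0.37452626  0.10236744]
bottle top 362 [ 0.50221677 -0.09025163  0.06199756]
fa 3.4 fb 3.3 fc 3.3 jar 3.4 ga 4.1 gb 4.6 b1 4.5 b2 4.6 mk 7.2 side knob [ 0.43654682 -0.40455571  0.06816137] [ 0.46602908 -0.37478525  0.10405099]
bottle top 281 [ 0.49683638 -0.08965837  0.06105222]
```

The stamp stands upright in its original spot, the bottle lies label up, and the bystanders are unchanged. Handing in.

```bash
python3 -c "
from plant import manip
print(manip.sign_off())"
```

```text
the job is handed in; nothing more can be done
None
```

I rolled the bottle one flat toward -y, label up, pressed the stamp on its cream field at about 12 N, stood it upright back in its tray and handed the job in at about 21 s; nothing else I checked had moved, though the cameras showed no ink mark on the label, so the imprint itself is unconfirmed.

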